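# Scrap a reject through the push-latch lid

## Robot

A 6-joint arm with a two-finger parallel gripper is mounted at the origin on the work surface. World frame = base frame: x ahead of the robot, y to its left, z up, the work surface at z = 0. Lengths are in m, angles in rad, forces in N, time in s.
With the tool pointing down it reaches from about 0.375 to 0.975 m from the base axis. Payload 3.8 kg.
Tool frame: the origin (TCP) lies midway between the tips of the shut fingers; the grasp point (between the pads) lies 19 mm behind it; x points along the fingers, y is the direction in which the jaws open and shut, and the axes are right-handed (so a half turn about x gives the same grasp; the last joint's range is limited). The gripper opens to 88 mm and grips with 3 to 60 N. Pads are 18 mm wide; open, the fingers measure 123 mm over their backs; the gripper's body (75 mm by 187 mm) begins 45 mm behind the grasp point.
Start: joints at [-1.168, 0.264, 1.604, -0, 1.274, -0.037], TCP at [0.287, -0.611, 0.239] pointing down, gripper open.
Joint ranges: [-2.63, 2.63], [-0.94, 2.18], [0.31, 2.57], [-1.31, 4.45], [0, 2.66], [-2.55, 2.55]. Speed limits (rad/s): [2.57, 2.57, 3.14, 3.14, 3.14, 3.14].

## Interface

Orientations are given as a rotation vector (axis times angle).
In Python, from cell import manip, inverse_kinematics, cams, order gives the robot as it stands. Calls block until the motion is done:
- manip.move_pose(position, orientation): joint-space move of the TCP to a pose.
- manip.move_linear(position, rate=0.15, rot=None): straight line of the TCP; rot=None keeps the orientation; rate is the mean speed in m/s.
- manip.set_joints(angles): joint-space move.
- manip.set_gripper(opening, force=None): finger opening in m; force is the grip in N (None keeps the last); returns when the fingers have stopped.
- manip.dwell(seconds).
- inverse_kinematics(position, orientation): joint angles nearest the present ones, or None.
- manip.state(): the state.
- cams.capture(name): name is "side" or "top" or "wrist"; returns a dict with "image" (420x560x3 uint8, blue, green, red), "z_map" (420x560 float32, m along the optical axis (not along the pixel's ray), 0 where there is no reading), "intrinsics" (3x3 intrinsics, pixels), "position" and "orientation" of the camera in the world; the wrist camera has in their place "T_tool_cam" (4x4, takes a point from camera to tool coordinates, whose origin is the TCP and whose axes are the tool frame's). Camera axes: x right, y down, z forward; pixel columns grow to the right and rows downward; lengths in m; the calibration is good to about 2 mm. A picture is of the moment at which its call begins: read the wrist's pose just before it.
A pose or a line that the arm cannot do raises manip.IKError and nothing moves.
- order.close_job(): hands the job in, once; it reports no verdict.
The state is a dict: "clock": time; "joint_pos": joint angles; "joint_velocities": joint speeds; "tau": joint torques, N m; "tool_pos": TCP position; "tcp_rot": TCP orientation; "contact_force": force on the tool from outside, world axes, zero at the start; "moment": the same for the moment, N m; "gripper_width": finger opening in m.
Only numpy, scipy, OpenCV 4.12 (cv2) and the standard library are available. Lean on these libraries where they do the work, as an engineer would, in place of code of your own. Each camera call takes 0.05 s, during which the arm holds its last target. There are 200 camera calls.

## Task

Press the push-latch lid of the bench caddy so that it pops open, push the rejected knob blank along the caddy's deck with the fingertips until it drops into the scrap compartment, then press the lid down again until it latches shut and flush. Do not pick up the blank, leave the mallet, glue bottle and wooden ring where they are, and finish with the hand clear of everything.

Things in the scene. Friction and masses are not known exactly. Their poses are not given: they have to be found in the camera images.
- caddy: Plywood bench caddy fixed to the bench, 240 (x) x 124 (y) x 75 mm high. Origin: centre of its underside; z up, +x from the solid flat deck (near half, x -120 to 0, top at 75 mm) towards the scrap compartment (far half, x 0 to 120) and lid hinge. A curb 6 mm high runs along each side of the deck (inner faces at y +-55 mm); the end at the compartment has no lip.
- lid (a joint): Lid angle (rad): 0 latched and flush, 1.0 popped fully open, -0.12 pressed to its stop. Starts latched. Pressed below -0.09 and let go, the latched lid is released and a damped spring swings it open within about 1 s, following the finger. Pressed from open to below -0.09 and let go, it latches at 0. Press to the stop both times: about 3 N at the pad carries it down, at the stop the force rises steeply.
- press_pad (a point): Centre of the thin steel disc, 22 mm across, on the lid's outer face, 83 mm from the hinge axis and 25 mm from the free edge; there the stop lies 10 mm below flush. Moves with the lid; x towards the hinge, z the lid's outward normal (up when closed).
- lid_edge (a point): Middle of the lid's free edge, on its outer face. The lid is a wooden panel 108 long (x) x 102 wide (y) x 8 mm thick, hinged along its far (+x) edge; closed, its free edge lies 3 mm beyond the end of the deck; fully open, about 163 mm above the bench. It closes under a finger pushing it down (and towards the deck) from above.
- lid_hinge (a point): Point on the hinge axis (along the caddy's y) in the middle of the lid's far edge: caddy x 111 mm, height 71 mm; fixed on the caddy.
- opening_edge (a point): Middle of the end of the deck, where the compartment begins: caddy x 0, height 75 mm; axes as the caddy's. A piece pushed in +x tips in once its middle is past this edge.
- bin_floor (a point): Centre of the compartment's floor, 8 mm above the bench; inside it measures 112 (x) x 108 (y) mm and is 67 mm deep.
- blank: Rejected knob blank of light wood, loose on the deck: foot 36 (x) x 30 (y) x 14 mm high with an upright round stub 18 across and 10 mm high on its middle (24 mm in all), about 30 g. Origin: centre of its underside; z up. It starts 60 to 80 mm before the opening edge, within 18 mm of the deck's middle line, turned up to 35 degrees.
- mallet: Loose turned wooden carving mallet standing on its head, 72 across, 190 high; origin: centre of its underside. Leave it alone.
- glue: Loose white plastic glue bottle, 54 across, 130 high; origin: centre of its underside. Leave it alone.
- woodring: Loose flat light-wood ring, 76 across, 14 high; origin: centre of its underside. Leave it alone.
Not all that is in view belongs to the job. Of the things that look like the blank, the smaller one is meant.

How it is judged:
On the way, in this order (a step that is already met when the one before it is completed fails the run):
1. the lid has popped open (past 0.85 rad) with the blank still on the deck (value of joint lid above 0.85 rad and z of blank in the frame of caddy above 0.065 m and x of blank in the frame of caddy below 0 m), for 0.2 s.
2. the blank lies in the scrap compartment and the lid is still open (z of blank in the frame of caddy between 0 and 0.05 m and x of blank in the frame of caddy between 0 and 0.114 m and y of blank in the frame of caddy between -0.056 and 0.056 m and value of joint lid above 0.6 rad), for 0.2 s.
3. the lid has been pressed below flush (value of joint lid below -0.05 rad).
At the end, for the whole second after the job is handed in: The lid is latched by itself within 0.03 rad of flush and at rest, the blank lies at rest inside the scrap compartment under it, and mallet, glue bottle and ring stand within 20 mm of where they were (z of blank in the frame of caddy between 0 and 0.05 m and x of blank in the frame of caddy between 0 and 0.114 m and y of blank in the frame of caddy between -0.056 and 0.056 m and linear speed of blank below 0.02 m/s and value of joint lid between -0.03 and 0.03 rad and velocity of joint lid between -0.05 and 0.05 rad/s and distance of each of mallet, glue, woodring from where it was at the start of the episode below 0.02 m and angle between each of mallet, glue, woodring's own z axis and vertical below 0.2 rad); the robot touches nothing.
It fails at once if the blank was lifted more than 20 mm above the deck (z of blank in the frame of caddy above 0.095 m).
It fails at once if the mallet was shoved or knocked over (distance of mallet from where it was at the start of the episode above 0.03 m or angle between mallet's own z axis and vertical above 0.35 rad).
It fails at once if the glue bottle was shoved or knocked over (distance of glue from where it was at the start of the episode above 0.03 m or angle between glue's own z axis and vertical above 0.35 rad).
It fails at once if the wooden ring was shoved or knocked over (distance of woodring from where it was at the start of the episode above 0.03 m or angle between woodring's own z axis and vertical above 0.35 rad).
It also fails if it takes over 56 s, if anything falls off the work surface, if the arm or the gripper's body presses on something with over 40 N, if the wrist force passes 120 N, or if a joint passes its speed limit or range.

## Working session

There is one attempt and no reset: what is moved stays moved. The work goes in short steps, each a Python script; the robot and the scene stay as the last script left them, time stands still between calls to the robot, and variables do not carry over. Pictures are saved under pics/ and viewed, about 8 in all and at most 12, crops included, and the job is handed in when it is done.

```bash
ls; mkdir -p pics; cat > h.py <<'E'
import numpy as np, cv2
from scipy.spatial.transform import Rotation as R
from cell import manip, inverse_kinematics, cams, order
def world(c):
    """HxWx3 world points of a fixed camera capture"""
    z=c["z_map"]; K=np.array(c["intrinsics"]); v,u=np.mgrid[:z.shape[0],:z.shape[1]]
    P=np.stack([(u-K[0,2])/K[0,0]*z,(v-K[1,2])/K[1,1]*z,z],-1)
    o=np.array(c["orientation"]); M=R.from_rotvec(o).as_matrix() if o.shape==(3,) else o
    W=P@M.T+np.array(c["position"]); W[z==0]=np.nan
    return W
E
python3 - <<'E'
from h import *
for n in ("top","side"):
    c=cams.capture(n); cv2.imwrite(f"pics/{n}0.png",c["image"]); np.save(f"{n}0.npy",world(c)); print(n,c["position"],c["orientation"],c["intrinsics"])
s=manip.state(); print({k:np.round(v,3) for k,v in s.items()})
E
```

```text
pics
top [0.39753891 0.05820789 1.10986659] [-2.13907601  2.10242539 -0.20505438] [[535.9800372    0.         279.30143523]
 [  0.         535.9800372  217.51658073]
 [  0.           0.           1.        ]]
side [0.50200139 0.72887259 0.5179991 ] [-0.22027309  2.70488089 -1.43614911] [[442.54787525   0.         272.38090942]
 [  0.         442.54787525 210.07700176]
 [  0.           0.           1.        ]]
{'clock': np.float64(0.1), 'joint_pos': array([-1.168,  0.265,  1.605,  0.   ,  1.274, -0.037]), 'joint_velocities': array([-0.   , -0.001, -0.003,  0.002, -0.   ,  0.   ]), 'tau': array([ 0.0000e+00, -5.0362e+01, -3.5807e+01,  7.3000e-02,  2.3000e-02,
       -0.0000e+00]), 'tool_pos': array([ 0.287, -0.61 ,  0.238]), 'tcp_rot': array([ 1.978,  0.444, -1.979]), 'contact_force': array([-0.128,  0.597,  0.555]), 'moment': array([ 0.012, -0.02 , -0.03 ]), 'gripper_width': np.float64(0.088)}
```

View pics/top0.png

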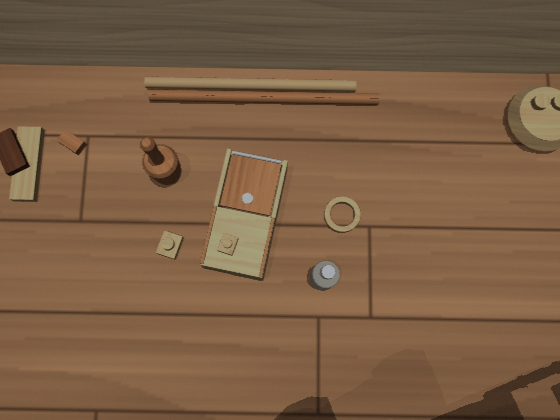

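View pics/side0.png

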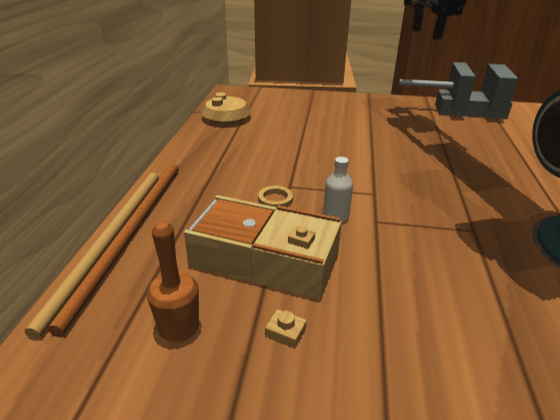

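Top view: the caddy is centred near (245,215), with the dark lid on its far half, the steel pad at (248,198) and the deck on the near half. Two things look like the blank: one on the deck at (228,243), and a larger one on the bench at (169,244). The one on the deck fits, being smaller and on the deck. The mallet is at (160,160), the glue at (326,275) and the ring at (342,214).

```bash
python3 - <<'E'
from h import *
W=np.load("top0.npy"); im=cv2.imread("pics/top0.png")
roi=np.zeros(W.shape[:2],bool); roi[140:285,195:295]=1
def rect(m,sc=10000):
    n,l,s,_=cv2.connectedComponentsWithStats(m.astype(np.uint8)); k=1+np.argmax(s[1:,4]); m=l==k
    p=W[m]; r=cv2.minAreaRect((p[:,:2]*1e3).astype(np.float32)); return r,p[:,2],m
m=roi&(W[...,2]>.06)&(W[...,2]<.1)
r,z,_=rect(m); print("caddy",r,np.percentile(z,[5,50,95]))
m=roi&(W[...,2]>.0835)&(W[...,2]<.11); m[:215]=0
r,z,mm=rect(m); print("blank",r,np.percentile(z,[5,50,95]),mm.sum())
s=mm&(W[...,2]>.094); print("stub",W[s].mean(0),s.sum())
print("deck z",np.nanmedian(W[250:268,240:262,2]),"lid z",np.nanmedian(W[165:185,235:265,2]),"pad",W[198,248])
d=np.zeros_like(roi); d[225:265,150:190]=1
r,z,_=rect(d&(W[...,2]>.008)); print("decoy",r,np.percentile(z,[5,50,95]))
hsv=cv2.cvtColor(im,cv2.COLOR_BGR2HSV); p=np.zeros_like(roi);p[185:210,238:258]=1
p&=(hsv[...,1]<70)&(hsv[...,2]>110); print("pad",np.nanmean(W[p],0),p.sum())
for n,(u,v) in dict(mallet=(160,160),glue=(326,275),ring=(342,200)).items(): print(n,W[v,u])
cv2.imwrite("pics/crop0.png",cv2.resize(im[140:290,140:300],None,fx=3.5,fy=3.5,interpolation=cv2.INTER_CUBIC))
E
```

```text
caddy ((610.0691528320312, 128.6591339111328), (124.25232696533203, 240.87890625), 79.12284088134766) [0.07221937 0.07610085 0.08308209]
blank ((543.6266479492188, 158.0111541748047), (30.695558547973633, 36.28356170654297), 72.2269515991211) [0.08672029 0.09055958 0.10056176] 295
stub [0.54319862 0.15812272 0.09939733] 67
deck z 0.07596682082243067 lid z 0.07589919924349398 pad [0.63660267 0.12178441 0.07729119]
decoy ((549.9837036132812, 284.9789123535156), (42.57749938964844, 49.38148880004883), 72.73954772949219) [0.01623386 0.02096028 0.03534464]
pad [0.63711988 0.12375019 0.07671165] 101
mallet [0.70305414 0.29366218 0.10533691]
glue [ 0.48285181 -0.02787653  0.12931623]
ring [ 0.65008394 -0.07131173  0.01546496]
```

View pics/crop0.png

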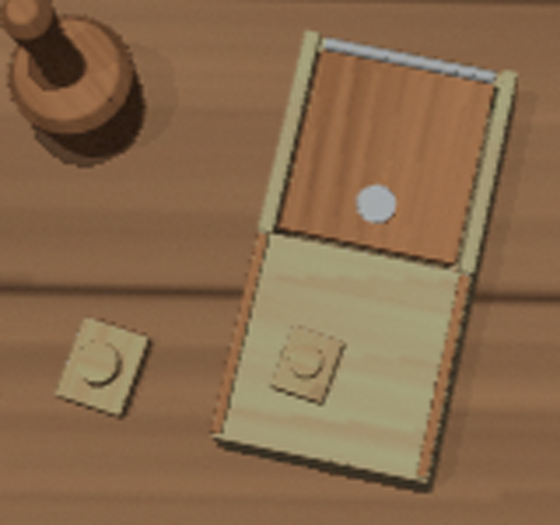

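The enlarged crop and the sizes confirm it. The piece on the deck measures 36x31 mm, so it is the blank. The one on the bench measures 49x43 mm and is the decoy. The pad sits where the fitted caddy pose puts it. Next is the first press.

```bash
cat >> h.py <<'E'
C=np.array([.6101,.1287]); A=np.deg2rad(-10.88); ZO=.001
cx=np.array([np.cos(A),np.sin(A)]); cy=np.array([-np.sin(A),np.cos(A)])
def pt(x,y,z): return np.r_[C+cx*x+cy*y,z+ZO]       # caddy (m) -> world
def rot(s):
    X=np.array([0,0,-1.]); Y=s*np.r_[cy,0]; return R.from_matrix(np.c_[X,Y,np.cross(X,Y)]).as_rotvec()
def fz(): return manip.state()["contact_force"][2]
def press():
    """step down from a touching-height pose until the stop's force"""
    z=manip.state()["tool_pos"]
    for i in range(40):
        z=z-[0,0,.001]; manip.move_linear(z,rate=.02); f=fz()
        if f>18 or z[2]<.060: break
    print("press end z",manip.state()["tool_pos"].round(4),"f",round(f,1),"t",manip.state()["clock"])
def lid():
    """lid angle from side and top clouds, blank view saved by caller"""
    c=cams.capture("top"); W=world(c); d=W[...,:2]-C; q=np.stack([d@cx,d@cy,W[...,2]],-1); return c,q
E
python3 - <<'E'
from h import *
manip.set_gripper(0.0,10)
js={s:inverse_kinematics(pt(.028,0,.22),rot(s)) for s in (1,-1)}; print(js)
s=min((k for k in js if js[k] is not None),key=lambda k:abs(js[k][5])); print("sign",s)
manip.move_pose(pt(.028,0,.22),rot(s)); print(manip.state()["tool_pos"],pt(.028,0,.22),manip.state()["contact_force"],manip.state()["clock"],manip.state()["gripper_width"])
manip.move_linear(pt(.028,0,.085)); manip.move_linear(pt(.028,0,.077),rate=.04); print(fz())
press()
manip.move_linear(pt(.022,0,.085),rate=.1); manip.move_linear(pt(-.04,0,.20),rate=.2); manip.move_linear(pt(-.13,0,.24),rate=.25)
manip.dwell(.5); print(manip.state()["clock"],manip.state()["contact_force"])
for n in("top","side"):
    c=cams.capture(n); np.save(f"{n}1.npy",world(c)); cv2.imwrite(f"pics/{n}1.png",c["image"])
E
```

```text
{1: array([ 0.15284759,  0.22725545,  1.68208139,  0.        ,  1.23225581,
       -1.22805691]), -1: array([ 1.52847590e-01,  2.27255453e-01,  1.68208139e+00, -4.44089210e-16,
        1.23225581e+00,  1.91353574e+00])}
sign 1
[0.63782158 0.12247743 0.22099657] [0.63759669 0.12341493 0.221     ] [-0.48279452 -0.45002873 -0.09165964] 4.2583 0.00037005214798953713
-0.15694799061250558
press end z [0.6379 0.1235 0.0646] f 21.5 t 9.9083
12.1583 [-1.08184227 -0.35811056  0.20338311]
```

View pics/side1.png

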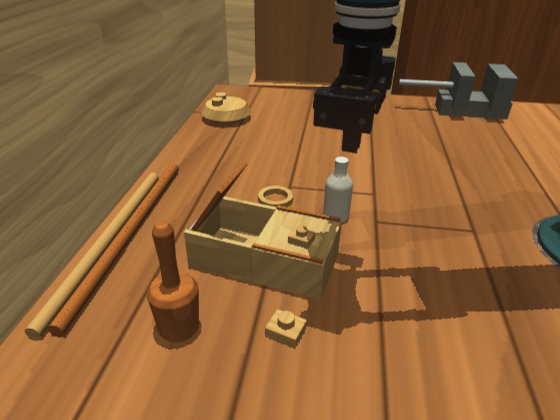

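The lid has popped open, its edge up near (240,167), and the blank is still on the deck at (303,237). The gripper body's narrow side lies along the caddy, so there is room to push.

```bash
python3 - <<'E'
from h import *
y=.0163
manip.move_linear(pt(-.108,y,.14),rate=.25); manip.move_linear(pt(-.108,y,.079),rate=.1); print(manip.state()["contact_force"].round(1))
manip.move_linear(pt(-.060,y,.079),rate=.05); print(manip.state()["contact_force"].round(1))
manip.move_linear(pt(-.006,y,.079),rate=.05); print(manip.state()["contact_force"].round(1))
manip.move_linear(pt(-.03,y,.079),rate=.1); manip.move_linear(pt(-.10,0,.20),rate=.25); print(manip.state()["clock"])
for n in("top","side"):
    c=cams.capture(n); W=world(c); np.save(f"{n}2.npy",W); cv2.imwrite(f"pics/{n}2.png",c["image"])
cv2.imwrite("pics/both2.png",np.hstack([cv2.resize(cv2.imread("pics/top2.png")[130:290,180:310],(400,492)),cv2.resize(cv2.imread("pics/side2.png")[140:300,175:350],(400,492))]))
E
```

```text
[ 0.6  0.5 -0.2]
[ 0.7  0.1 -1. ]
[-0.7 -1.  -0.1]
17.0333
```

View pics/both2.png

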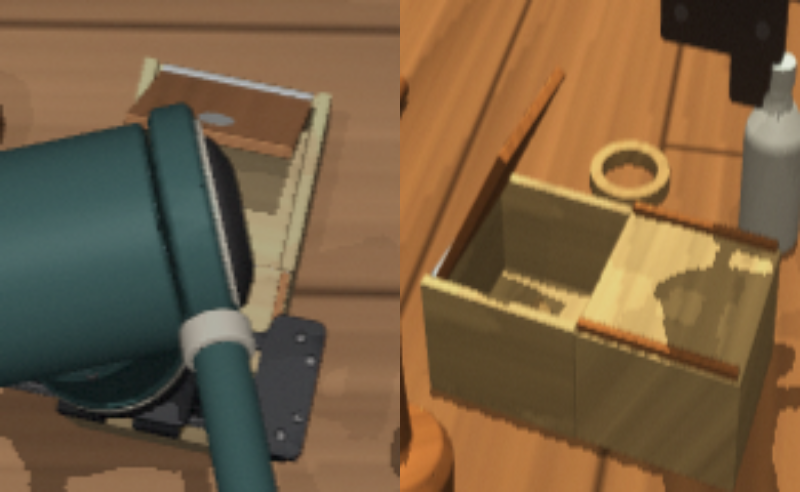

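The deck is empty and the lid is still open. The arm hides the compartment floor, so I'll swing it aside and check there.

```bash
python3 - <<'E'
from h import *
manip.move_linear(pt(-.10,0,.27),rate=.25)
j=np.array(manip.state()["joint_pos"]); j[0]-=.6; manip.set_joints(j)
c,q=lid(); cv2.imwrite("pics/top3.png",c["image"]); print(manip.state()["clock"])
x,y,z=np.moveaxis(q,-1,0)
b=(x>.003)&(x<.06)&(abs(y)<.053)&(z<.065); print("inside n",b.sum(),"z pct",np.percentile(z[b],[5,25,50,75,95]))
k=b&(z>.018); print("blank pts",k.sum(),"mean",q[k].mean(0),"min",q[k].min(0),"max",q[k].max(0))
l=(x>.04)&(x<.12)&(abs(y)<.045)&(z>.09)&(z<.19); p=np.polyfit(x[l],z[l],1); print("lid angle",np.arctan(-p[0]),"edge zmax",z[l].max())
cv2.imwrite("pics/crop3.png",cv2.resize(c["image"][140:290,150:310],None,fx=3.5,fy=3.5,interpolation=cv2.INTER_CUBIC))
E
```

```text
18.8167
inside n 1134 z pct [0.00561098 0.00780334 0.00941952 0.0111018  0.04039725]
blank pts 142 mean [0.04939338 0.01750727 0.03801171] min [0.04070156 0.00335681 0.01941372] max [0.05979371 0.03288961 0.0481216 ]
lid angle 0.9613529547502371 edge zmax 0.16871128486228315
```

View pics/crop3.png

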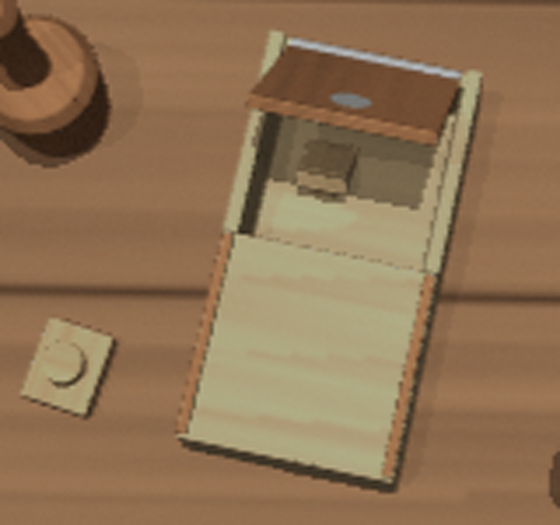

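The deck is clear and the blank is inside the compartment, at about (325,170) in the crop. It seems to be tipped on its edge. I'll measure how it lies and confirm it is at rest before closing the lid.

```bash
python3 - <<'E'
from h import *
for i in range(2):
    c,q=lid(); x,y,z=np.moveaxis(q,-1,0)
    k=(x>.02)&(x<.085)&(y>-.03)&(y<.05)&(z<.07)&(z>.014); k[:,:]&=True
    n,l,s,_=cv2.connectedComponentsWithStats(k.astype(np.uint8)); k=l==1+np.argmax(s[1:,4])
    p=q[k]; print(k.sum(),p.mean(0).round(4),p.min(0).round(4),p.max(0).round(4))
t=p[p[:,2]>.034]; m=t.mean(0); u,sv,v=np.linalg.svd(t-m); print("top face",len(t),m.round(4),"normal",v[2].round(2),"rms",sv[2]/len(t)**.5, cv2.minAreaRect((t[:,:2]*1e3).astype(np.float32)))
E
```

```text
224 [0.056  0.0176 0.034 ] [0.041  0.0032 0.0141] [0.0763 0.0371 0.0475]
225 [0.0559 0.0176 0.0339] [0.0406 0.0032 0.0145] [0.075  0.0403 0.0479]
top face 129 [0.0508 0.0178 0.0397] normal [0.03 0.03 1.  ] rms 0.0032328050864213467 ((52.216121673583984, 18.033668518066406), (19.794214248657227, 29.386240005493164), 1.7922859191894531)
```

The blank is at rest with its highest point at 48 mm, below the lowest the lid's underside reaches (about 54 mm). Now I'll close the lid along the pad's arc.

```bash
python3 - <<'E'
from h import *
j=np.array(manip.state()["joint_pos"]); j[0]+=.6; manip.set_joints(j)
manip.move_linear(pt(.094,0,.27),rate=.25); 
def tip(t): return pt(.111-.083*np.cos(t)+.004*np.sin(t)+.009*np.clip(t/.3,0,1),0,.071+.083*np.sin(t)+.004*np.cos(t))
manip.move_linear(tip(1.2),rate=.2)
for t in np.arange(1.05,-.01,-.15):
    manip.move_linear(tip(t),rate=.08); print(round(t,2),manip.state()["contact_force"].round(1))
press()
manip.dwell(.2); manip.move_linear(pt(.028,0,.09),rate=.1); manip.move_linear(pt(.0,0,.27),rate=.25)
j=np.array(manip.state()["joint_pos"]); j[0]-=.6; manip.set_joints(j); manip.dwell(.3)
c,q=lid(); x,y,z=np.moveaxis(q,-1,0); cv2.imwrite("pics/top4.png",c["image"]); cv2.imwrite("pics/side4.png",cams.capture("side")["image"])
l=(x>.01)&(x<.1)&(abs(y)<.045)&(z>.04); p=np.polyfit(x[l],z[l],1); print("lid slope",-p[0],"z med",np.median(z[l]),"deck",np.median(z[(x<-.01)&(x>-.1)&(abs(y)<.045)]))
W0=np.load("top0.npy"); W=world(c)
for n,(u,v) in dict(mallet=(160,160),glue=(326,275),ring=(342,200)).items(): print(n,(W[v,u]-W0[v,u]).round(3))
print(manip.state()["clock"],manip.state()["tool_pos"])
cv2.imwrite("pics/both4.png",np.hstack([cv2.resize(c["image"][130:300,130:370],(400,300)),cv2.resize(cv2.imread("pics/side4.png")[140:350,140:370],(400,300))]))
E
```

```text
1.05 [0.4 0.  0.5]
0.9 [1.2 0.8 1.4]
0.75 [0.1 1.  0.7]
0.6 [ 1.4 -0.3  0.9]
0.45 [0.8 0.6 1.3]
0.3 [1.  0.4 2.4]
0.15 [-0.5  0.1  1.2]
-0.0 [-0.7 -0.4  2.6]
press end z [0.6369 0.1235 0.0645] f 19.4 t 27.8167
lid slope 0.005254637474134491 z med 0.07599331687743738 deck 0.07597373278708408
mallet [-0.    -0.     0.001]
glue [ 0.    -0.    -0.001]
ring [ 0.001 -0.    -0.002]
31.1167 [ 0.57558045 -0.23737319  0.2689687 ]
```

View pics/both4.png

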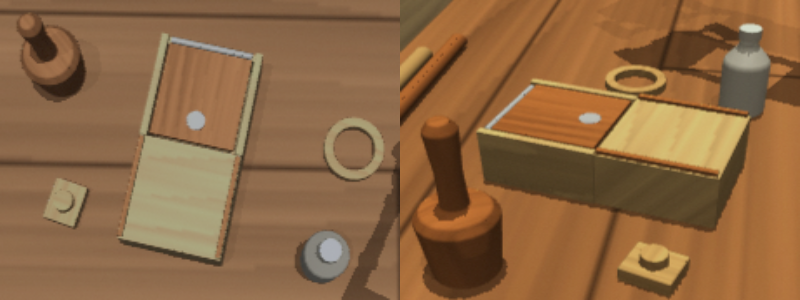

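The lid is shut and flush. The deck is empty, and the mallet, glue bottle and ring have not moved. The hand is clear, so I'm handing the job in.

```bash
python3 -c "
from h import *
order.close_job(); print(manip.state()['clock'])"
```

```text
the job is handed in; nothing more can be done
the job is handed in; nothing more can be done
```

The job is done and handed in at about 31 s on the robot's clock; no verdict is reported.

- **Opening:** I pressed the pad to its stop (21.5 N at the wrist) and the lid popped open to about 0.96 rad by my depth measurement. The blank was still on the deck.
- **Pushing:** I pushed the smaller, 36 x 31 mm blank along the deck with the shut fingertips until it dropped into the scrap compartment. Before I closed the lid, its highest point was at 48 mm in the caddy frame and it was still between pictures. It seemed to be lying tilted or on its edge rather than flat.
- **Closing:** I followed the lid down along the pad's arc and pressed it to the stop (19.4 N).
- **Last checks:** The lid's slope was 0.005 rad and its height matched the deck's to within 0.1 mm. The mallet, glue bottle and ring showed no shift beyond 2 mm, and the hand was well clear. No check failed or disagreed, but the blank cannot be seen now that the lid is shut, so its final rest is inferred from the check before closing.

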